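# Free the jammed turned cup and stand it on the measuring plate

## Robot

A 7-joint arm with a two-finger parallel gripper is mounted at the origin on the work surface. World frame = base frame: x ahead of the robot, y to its left, z up, the work surface at z = 0. Lengths are in m, angles in degrees, forces in N, time in s.
With the tool pointing down it reaches from about 0.4 to 0.85 m from the base axis. Payload 6.9 kg.
Tool frame: the origin (TCP) lies at the very end of the fingers, on their centre line; the grasp point (between the pads) lies 19 mm behind it; z points along the fingers, y is the line along which they close (so a half turn about z gives the same grasp; the last joint's range is limited). The gripper opens to 85 mm and grips with 20 to 120 N. Pads are 22 mm wide; open, the fingers measure 114 mm over their backs; the gripper's body (76 mm by 85 mm) begins 54 mm behind the grasp point. The pads swing forward as they close: fully open they stand 13 mm farther back than shut.
Start: joints at [83.337, 29.078, -13.613, 85.955, 7.202, 65.827, -8.869], TCP at [0.137, -0.61, 0.231] pointing down, gripper open.
Joint ranges: [-176.47, 176.47], [-13.61, 117.27], [-81.72, 77.17], [0.22, 143.17], [-87.28, 267.28], [10, 112.55], [-165.47, 165.47]. Speed limits (degrees/s): [136.94, 136.94, 180, 180, 180, 180, 180].

## Interface

Orientations are given as [roll, pitch, yaw] about the fixed x, y, z axes, in that order (R = Rz(yaw) Ry(pitch) Rx(roll)).
In Python, from rig import telemetry, get_image, get_calibration, job_done gives the robot as it stands.
- The arm moves only by the shell command python3 -m handwheel 'ROWS' [FORCE]. ROWS is text: rows parted by semicolons, each of 7 numbers parted by spaces: the finger opening in m, from 0 to 0.0854, then the shift along the tool's x, y, z in m, then the turn, a rotation vector about the tool's x, y, z in rad. In form: fingers x y z wx wy wz; .... A call has 1 to 12 rows; each row shifts and turns the commanded pose from where the row before left it, along the tool's axes as they then stand; what a row does not reach is not made up. A row lasts 1/10 s, in which the tool goes at most 50 mm and 8.59 degrees, less where a joint would pass 70% of its speed; a pose out of reach is approached as far as the arm can. A call is refused whole if a number of a shift passes 0.05 or a number of a turn 0.15, either way. A call with a gripper value outside its range is refused whole. The fingers move at their own pace and stop on an object; FORCE is the grip in N (left out, the last holds). Time passes only in rows, so rows that do not move let the fingers close. It gives the time, the measured TCP pose, the force, the opening and the grip force at its end, in the units of the state.
- telemetry.observe(): the state, without advancing time (a new reading comes with each control period).
- get_image(name): name is "side" or "top" or "wrist"; returns the picture (384x512x3 uint8, red, green, blue); there is no depth.
- get_calibration(name): a dict with "fov_y" (degrees; the focal length in pixels is half the picture's height over the tangent of half this angle, whatever the lens; pixels are square), "cx", "cy" (the principal point, pixels), "dist" ([k1, k2, p1, p2, k3] as OpenCV has them; the pictures are not rectified), "position" and "rotation" of the camera in the world; the wrist camera has in their place "hand_eye" (4x4, takes a point from camera to tool coordinates, whose origin is the TCP and whose axes are the flange's). Camera axes: x right, y up, looking along -z (the intrinsics and any distortion apply to the point x, -y, -z); pixel columns grow to the right and rows downward; lengths in m; the calibration is good to about 2 mm. A picture is of the moment at which its call begins: read the wrist's pose just before it. get_calibration takes no time and is no camera call.
- job_done(): hands the job in; it is judged then, once.
The state is a dict: "t": time; "joint_positions": joint angles; "joint_vel": joint speeds; "tau": joint torques, N m; "position": TCP position; "orientation": TCP orientation; "contact_force": force on the tool from outside, world axes, zero at the start; "ft_torque": the same for the moment, N m; "gripper_width": finger opening in m; "gripper_force": force on a finger pad.
Only numpy, scipy, OpenCV 4.12 (cv2) and the standard library are available. Lean on these libraries where they do the work, as an engineer would, in place of code of your own. Each camera call takes 0.05 s, during which the arm holds its last target. There are 200 camera calls.

## Task

A tall turned aluminium cup is stuck in one of the two steel holders on the bench. Take it by its projecting rim, twist it loose by about 30 degrees (either way) while it still sits in the holder, draw it straight up and out, and set it down gently, upright with its mouth up, in the middle of the dark plate of the green measuring stand. Leave the shorter spare cup standing where it is.

Things in the scene. Friction and masses are not known exactly. Their poses are not given: they have to be found in the camera images.
- cup_mid (a point): the stuck tall cup: round turned aluminium, 50 mm outside diameter, 90 mm tall, wall 4 mm, hollow for the upper 40 mm and solid below, about 0.3 kg. This point is its centre, on its axis, 45 mm below the rim; z points up out of the mouth. At the start its underside is 8 mm above the bench, on the holder's floor, and its top 46 mm stand out of the holder
- holder: the holder with the stuck cup in it: a dark steel pot bolted to the bench, 80 mm outside diameter, 52 mm high, bore 64 mm, foot flange 100 mm wide. Origin on its axis at bench level, z up. Three sprung rubber pads inside grip the cup: it takes a pull of 12 to 22 N or a twist of up to 0.4 N m. An identical holder nearby is empty
- plate_mid (a point): the middle of the top face of the dark steel measuring plate, 140 x 140 mm, 60 mm above the bench, on a green cast stand 220 x 190 mm that does not move; z up, x and y along the plate's edges
- spare_cup_mid (a point): the spare cup, a bystander: same look and diameter (50 mm) but only 60 mm tall, standing loose and free on the bench. This point is its centre, half-way up

How it is judged (in metres and radians):
On the way, in this order (a step that is already met when the one before it is completed fails the run):
1. the cup is turned by at least 15 degrees while still in the holder (raised less than 30 mm) (angle between the x axis of cup_mid and the x axis of holder, either way round above 0.26 rad and horizontal distance between cup_mid and holder below 0.02 m and z of cup_mid in the frame of holder below 0.083 m), for 0.1 s.
2. the cup is drawn out upward, its underside above the holder's rim, within 30 degrees of upright (z of cup_mid in the frame of holder above 0.099 m and horizontal distance between cup_mid and holder below 0.05 m and angle between cup_mid's own z axis and vertical below 0.52 rad), for 0.05 s.
At the end, for the whole second after the job is handed in: The tall cup stands upright (within 7 degrees), mouth up and at rest on the measuring plate, its axis within 25 mm of the plate's middle; the spare cup still stands within 30 mm of where it was (horizontal distance between cup_mid and plate_mid below 0.025 m and z of cup_mid in the frame of plate_mid between 0.04 and 0.05 m and angle between cup_mid's own z axis and vertical below 0.12 rad and distance of spare_cup_mid from where it was at the start of the episode below 0.03 m and angle between spare_cup_mid's own z axis and vertical below 0.17 rad); the robot touches nothing.
It fails at once if the cup is let go more than 15 mm above the plate (horizontal distance between cup_mid and plate_mid below 0.08 m and z of cup_mid in the frame of plate_mid above 0.06 m and contact force between cup and the fingers below 0.05 N).
It fails at once if the spare cup is knocked more than 50 mm away or over (distance of spare_cup_mid from where it was at the start of the episode above 0.05 m or angle between spare_cup_mid's own z axis and vertical above 0.6 rad).
It also fails if it takes over 38 s, if anything falls off the work surface, if the arm or the gripper's body presses on something with over 40 N, if the wrist force passes 120 N, or if a joint passes its speed limit or range.

## Working session

There is one attempt and no reset: what is moved stays moved. The work goes in short steps, Python scripts to look and compute and a shell command to move; the robot and the scene stay as the last step left them, time stands still between calls to the robot, and variables do not carry over. Pictures are saved under pics/ and viewed, at most 10 in all, crops included, and the job is handed in when it is done.

```bash
mkdir -p pics; python3 - <<'E'
from rig import *
import cv2,numpy as np
s=telemetry.observe();print(s['t'],s['position'],s['orientation'],s['gripper_width'])
ims=[]
for n in("side","top"):
    c=get_calibration(n);print(n,c);im=get_image(n)[...,::-1];cv2.imwrite(f"pics/{n}0.png",im)
print(get_calibration("wrist"))
E
```

```text
0.0 [ 0.13729303 -0.60920556  0.23042833] [-1.79897101e+02  3.59463120e-03  1.27103102e+01] 0.08532303489237077
side {'fov_y': 42.691704293428344, 'cx': 254.5683204961712, 'cy': 192.0066178872836, 'dist': array([0.00793005, 0.        , 0.        , 0.        , 0.        ]), 'position': array([ 0.44749821, -0.85017366,  1.00465409]), 'rotation': array([41.37297255, -0.6753362 , -7.57956015])}
top {'fov_y': 52.47768273786599, 'cx': 248.41542164550938, 'cy': 187.73645137871299, 'dist': array([-0.03045173,  0.        ,  0.        ,  0.        ,  0.        ]), 'position': array([ 0.40998553, -0.03555713,  1.03864438]), 'rotation': array([  8.98385483,   1.62615976, -90.94405265])}
{'fov_y': 65.90874785918649, 'cx': 253.11095980666522, 'cy': 195.52471332482222, 'dist': array([-0.00036774,  0.        ,  0.        ,  0.        ,  0.        ]), 'hand_eye': array([[ 9.98102201e-04,  9.61281617e-01,  2.75566065e-01,
         6.87407457e-02],
       [ 9.99998502e-01, -5.69722767e-04, -1.63458691e-03,
        -1.10357293e-03],
       [-1.41430209e-03,  2.75567283e-01, -9.61280746e-01,
        -1.42477512e-01],
       [ 0.00000000e+00,  0.00000000e+00,  0.00000000e+00,
         1.00000000e+00]])}
```

View pics/top0.png

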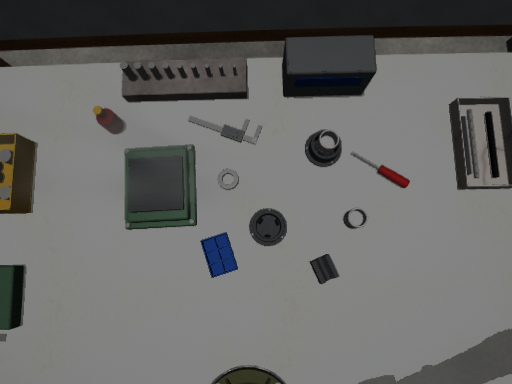

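View pics/side0.png

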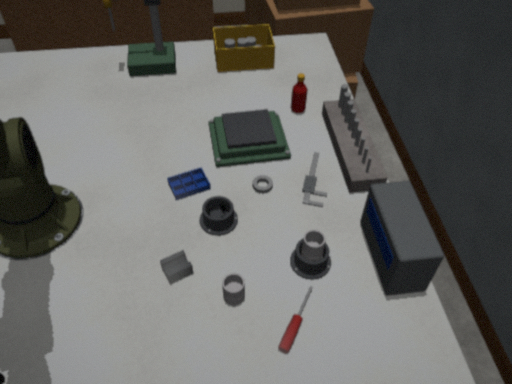

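The top view shows the stuck cup's rim at about (328,141), the empty holder at (268,227), the spare cup at (355,218) and the plate at (156,183). The side view has the cup rim at (315,241), the spare at (233,284) and the plate at (249,129).

```bash
cat > h.py <<'E'
from rig import *
import cv2,numpy as np
from scipy.spatial.transform import Rotation as Ro
def K(c):
    f=192/np.tan(np.radians(c['fov_y']/2));return np.array([[f,0,c['cx']],[0,f,c['cy']],[0,0,1]])
def cam(n,s=None):
    c=get_calibration(n)
    if n!="wrist": return c,Ro.from_euler('xyz',c['rotation'],degrees=True).as_matrix(),np.array(c['position'])
    R=Ro.from_euler('xyz',s['orientation'],degrees=True).as_matrix();H=c['hand_eye']
    return c,R@H[:3,:3],R@H[:3,3]+s['position']
def ray(n,px,z,s=None):
    c,R,p=cam(n,s)
    u=cv2.undistortPoints(np.array(px,float).reshape(-1,1,2),K(c),np.array(c['dist'])).reshape(-1,2)
    d=np.c_[u[:,0],-u[:,1],-np.ones(len(u))]@R.T
    return p+d*((z-p[2])/d[:,2])[:,None]
E
python3 - <<'E'
from h import *
print("top",ray("top",[[328,141]],.098),ray("top",[[355,218]],.06),ray("top",[[156,183],[126,158],[182,157],[186,209],[128,211]],.06))
print("side",ray("side",[[315,241]],.098),ray("side",[[233,282]],.06),ray("side",[[249,129]],.06))
for n in("top","side"):
    im=cv2.imread(f"pics/{n}0.png");h=cv2.cvtColor(im,cv2.COLOR_BGR2HSV)
    x,y=(156,183) if n=="top" else (249,129)
    g=((h[...,1]<60)&(h[...,2]<100)).astype(np.uint8)
    g=cv2.morphologyEx(g,cv2.MORPH_OPEN,np.ones((3,3)))
    _,lab,st,ce=cv2.connectedComponentsWithStats(g);l=lab[y,x];print(st[l],ce[l],h[y,x])
    r=cv2.minAreaRect(np.argwhere(lab==l)[:,::-1].astype(np.float32));print(ray(n,cv2.boxPoints(r),.06)[:,:2],ray(n,[r[0]],.06))
E
```

```text
top [[ 0.67248562 -0.21085581  0.098     ]] [[ 0.48301412 -0.27562367  0.06      ]] [[0.58251704 0.22716315 0.06      ]
 [0.65040424 0.30769979 0.06      ]
 [0.64947593 0.16055461 0.06      ]
 [0.51392412 0.14892643 0.06      ]
 [0.51157277 0.29789338 0.06      ]]
side [[ 0.67977505 -0.22313164  0.098     ]] [[ 0.48621465 -0.28311543  0.06      ]] [[0.58430961 0.21547569 0.06      ]]
[ 124  145   73   68 4466] [160.51365876 178.44066279] [90  9 58]
[[0.68176373 0.3154186 ]
 [0.68197589 0.12730792]
 [0.5098386  0.12197717]
 [0.50841667 0.30492571]] [[0.59429776 0.21691163 0.06      ]]
[ 222  110   55   38 1685] [248.32225519 128.37448071] [100  13  61]
[[0.50995827 0.29239576]
 [0.66639681 0.30408443]
 [0.65451395 0.14896233]
 [0.50887882 0.14027321]] [[0.58426296 0.21867747 0.06      ]]
```

The top and side views agree to about 1 cm: cup (0.675, -0.215), spare (0.485, -0.28), plate (0.583, 0.222). Next I fly over the cup with the wrist camera.

```bash
python3 -m handwheel '0.085 0.03 -0.014 0 0 0 0;0.085 0.044 -0.019 0 0 0 0;0.085 0.044 -0.019 0 0 0 0;0.085 0.044 -0.019 0 0 0 0;0.085 0.044 -0.019 0 0 0 0;0.085 0.044 -0.019 0 0 0 0;0.085 0.044 -0.019 0 0 0 0;0.085 0.044 -0.019 0 0 0 0;0.085 0.044 -0.019 0 0 0 0;0.085 0.044 -0.019 0 0 0 0;0.085 0.044 -0.019 0 0 0 0;0.085 0.044 -0.019 0 0 0 0' 70
python3 -m handwheel '0.075 0.04 -0.016 0 0 0 0;0.075 0.035 -0.014 0 0 0 0;0.075 0.02 -0.01 0 0 0 0;0.075 0 0 0 0 0 0;0.075 0 0 0 0 0 0;0.075 0 0 0 0 0 0'
python3 - <<'E'
from h import *
s=telemetry.observe();im=get_image("wrist")[...,::-1].copy();cv2.imwrite("pics/w1.png",im)
print(s['t'],s['position'],s['orientation'])
np.save("s1.npy",s,allow_pickle=True)
E
```

```text
t: 1.3
position: [0.5909, -0.2778, 0.2309]
orientation: [-180.0, 0.0, 12.7]
contact_force: [-0.1, 0.2, 0.2]
gripper_width: 0.0849
gripper_force: 0.0
t: 1.9
position: [0.6727, -0.2207, 0.2311]
orientation: [180.0, 0.1, 12.6]
contact_force: [0.5, -0.1, -0.2]
gripper_width: 0.0751
gripper_force: 0.0
1.9 [ 0.67270391 -0.22073125  0.23107182] [1.79958137e+02 7.17170678e-02 1.26099389e+01]
```

View pics/w1.png

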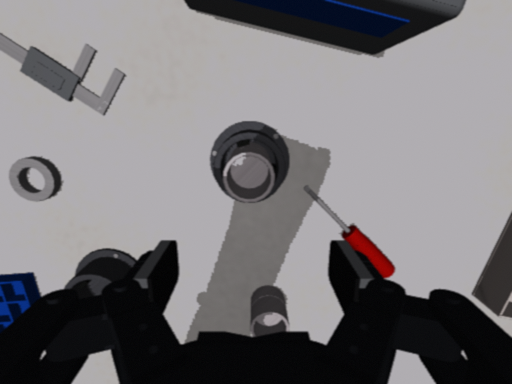

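The wrist view shows the cup's rim centred at about (249,175), roughly 27 px in radius, inside the holder (249,160). The fingers are at (165,270) and (345,270).

```bash
python3 - <<'E'
from h import *
s=np.load("s1.npy",allow_pickle=True).item()
im=cv2.imread("pics/w1.png");cr=cv2.resize(im[125:225,190:310],None,fx=6,fy=6,interpolation=cv2.INTER_CUBIC);cv2.imwrite("pics/w1c.png",cr)
p=ray("wrist",[[249,175],[222,176],[276,176],[249,203],[249,147]],.098,s);print(p)
R=Ro.from_euler('xyz',s['orientation'],degrees=True).as_matrix();print("tool offset",(p-s['position'])@R)
E
```

```text
[[ 0.68133991 -0.21423199  0.098     ]
 [ 0.67478286 -0.18942248  0.098     ]
 [ 0.68600663 -0.23946917  0.098     ]
 [ 0.65414187 -0.2202353   0.098     ]
 [ 0.70712393 -0.20854077  0.098     ]]
tool offset [[ 0.01001311 -0.00455436  0.1330561 ]
 [ 0.00903045 -0.03019692  0.13303859]
 [ 0.00905768  0.02109286  0.13307604]
 [-0.01783946 -0.00463355  0.13309091]
 [ 0.03641764 -0.0044793   0.1330231 ]]
```

View pics/w1c.png

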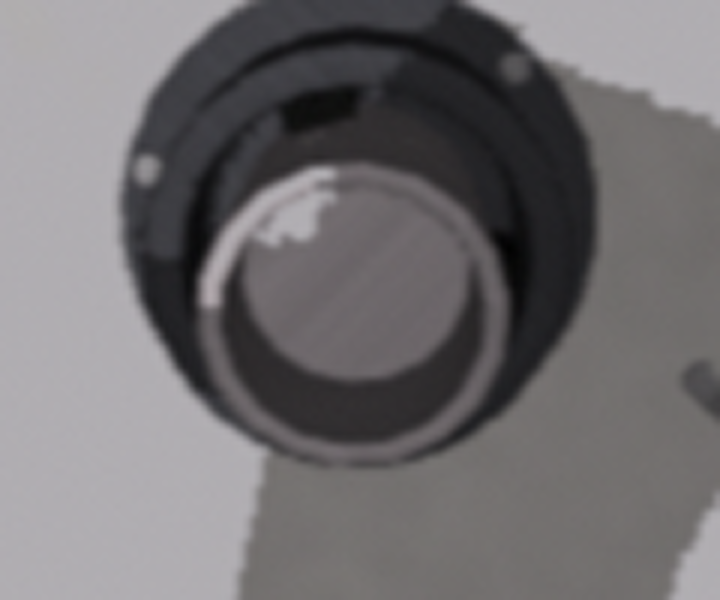

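The crop puts the rim centre at (249,177.5), so the tool offset is (+7.5, -4.5) mm. I'll centre, descend, then close.

```bash
python3 -m handwheel '0.075 0.0075 -0.0045 0.01 0 0 0;0.075 0 0 0.04 0 0 0;0.075 0 0 0.04 0 0 0;0.075 0 0 0.03 0 0 0;0.075 0 0 0.02 0 0 0;0.075 0 0 0.015 0 0 0;0.075 0 0 0.01 0 0 0;0.075 0 0 0.005 0 0 0;0.075 0 0 0 0 0 0;0.075 0 0 0 0 0 0' 70
python3 - <<'E'
from h import *
s=telemetry.observe();im=get_image("wrist")[...,::-1].copy();cv2.imwrite("pics/w2.png",im)
print(s['t'],s['position'],s['orientation'])
E
```

```text
t: 2.95
position: [0.6806, -0.2133, 0.0623]
orientation: [180.0, -0.1, 12.7]
contact_force: [-0.3, 0.5, 0.4]
gripper_width: 0.0753
gripper_force: 0.0
2.95 [ 0.6806275  -0.21325807  0.06229316] [ 1.79960724e+02 -8.07868687e-02  1.27011537e+01]
```

View pics/w2.png

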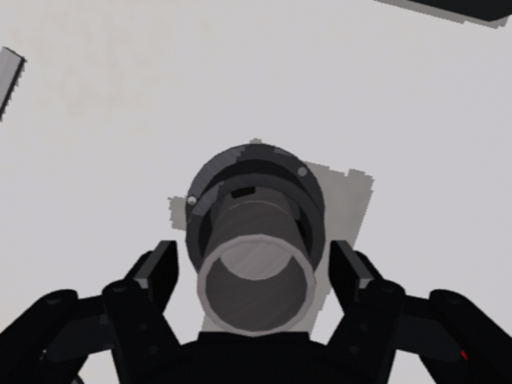

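The rim sits centred between the fingers at (257,285), and its tool x offset is about 0. Closing now.

```bash
python3 -m handwheel '0.045 0 0 0 0 0 0;0.04 0 0 0 0 0 0;0.04 0 0 0 0 0 0;0.04 0 0 0 0 0 0;0.04 0 0 0 0 0 0;0.04 0 0 0 0 0 0;0.04 0 0 0 0 0 0' 80
```

```text
t: 3.7
position: [0.6807, -0.2141, 0.0627]
orientation: [179.9, -0.1, 12.7]
contact_force: [-1.2, -1.0, 5.8]
gripper_width: 0.0483
gripper_force: 81.6
```

```bash
python3 -m handwheel '0.04 0 0 0 0 0 0.07;0.04 0 0 0 0 0 0.1;0.04 0 0 0 0 0 0.1;0.04 0 0 0 0 0 0.1;0.04 0 0 0 0 0 0.1;0.04 0 0 0 0 0 0.07;0.04 0 0 0 0 0 0;0.04 0 0 0 0 0 0;0.04 0 0 0 0 0 0'
python3 - <<'E'
from h import *
s=telemetry.observe();im=get_image("wrist")[...,::-1].copy();cv2.imwrite("pics/w3.png",im)
print(s['ft_torque'])
E
```

```text
t: 4.6
position: [0.6803, -0.2135, 0.0627]
orientation: [180.0, -0.1, -18.3]
contact_force: [-1.4, -0.4, 6.6]
gripper_width: 0.0484
gripper_force: 81.5
[ 0.0389329   0.46100123 -0.09338607]
```

View pics/w3.png

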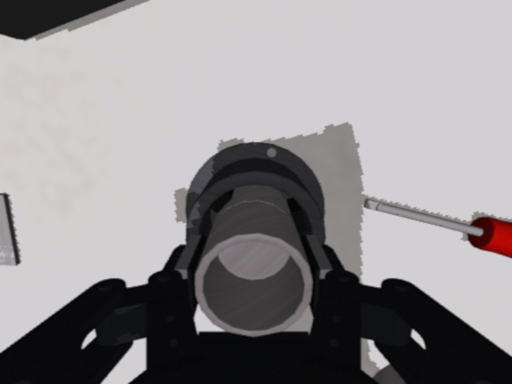

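The cup is held at (253,285) between both pads. I'll check that its floor's brushing lines turned with the tool, comparing w2 with w3.

```bash
python3 - <<'E'
import cv2,numpy as np
for n,c in(("w2",(257,262)),("w3",(253,262))):
    g=cv2.cvtColor(cv2.imread(f"pics/{n}.png"),cv2.COLOR_BGR2GRAY).astype(float)
    gx,gy=cv2.Sobel(g,6,1,0),cv2.Sobel(g,6,0,1)
    for w,h in((22,9),(18,8)):
        sl=np.s_[c[1]-h:c[1]+h,c[0]-w:c[0]+w];a,b,d=(gx[sl]**2).mean(),(gx[sl]*gy[sl]).mean(),(gy[sl]**2).mean()
        print(n,np.degrees(.5*np.arctan2(2*b,a-d)),np.hypot(a-d,2*b)/(a+d))
E
```

```text
w2 48.696149326103175 0.8515756355556992
w2 49.14163571380946 0.8509828056677912
w3 48.45692419588056 0.8285509218242898
w3 47.878760409733154 0.846728242946492
```

The cup turned fully with the tool (about 31°). Drawing it up.

```bash
python3 -m handwheel '0.04 0 0 -0.005 0 0 0;0.04 0 0 -0.01 0 0 0;0.04 0 0 -0.01 0 0 0;0.04 0 0 -0.01 0 0 0;0.04 0 0 -0.015 0 0 0;0.04 0 0 -0.02 0 0 0;0.04 0 0 -0.02 0 0 0;0.04 0 0 -0.02 0 0 0;0.04 0 0 -0.02 0 0 0;0.04 0 0 -0.01 0 0 0;0.04 0 0 0 0 0 0;0.04 0 0 0 0 0 0'
python3 - <<'E'
from h import *
s=telemetry.observe();im=get_image("wrist")[...,::-1].copy();cv2.imwrite("pics/w4.png",im)
sd=get_image("side")[...,::-1];cv2.imwrite("pics/side4.png",sd)
a=im[200:384,100:420];b=cv2.resize(sd[150:300,200:400],None,fx=2,fy=2);o=np.zeros((300,720,3),np.uint8);o[:184,:320]=a;o[:,320:]=b;cv2.imwrite("pics/c4.png",o)
# plate by top view: arm not over it yet; dark plate inside green rim
t=cv2.imread("pics/top0.png");cv2.imwrite("pics/plate.png",cv2.resize(t[135:235,115:205],None,fx=6,fy=6,interpolation=cv2.INTER_CUBIC))
E
```

```text
t: 5.85
position: [0.6796, -0.2129, 0.2007]
orientation: [-180.0, 0.1, -18.2]
contact_force: [0.3, 0.7, -4.2]
gripper_width: 0.0487
gripper_force: 87.1
```

View pics/c4.png

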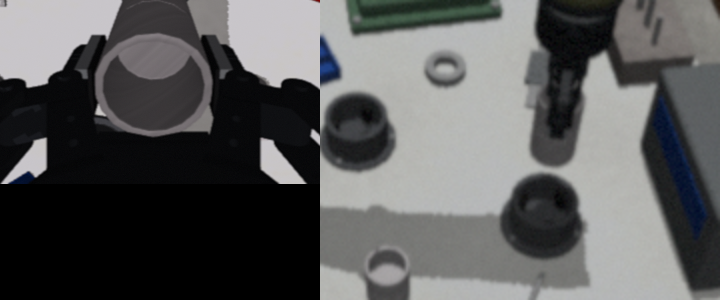

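View pics/plate.png

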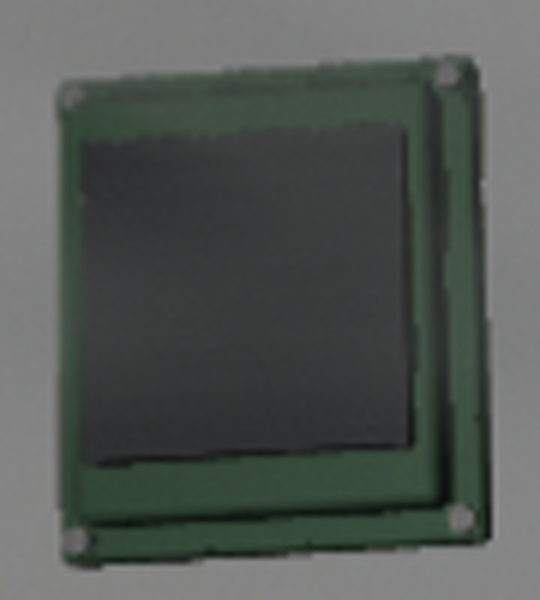

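The cup is clear of the holder and upright in the grip, and the holder is empty. In the plate crop the plate corners are at (80,142), (408,128), (412,445) and (83,465).

```bash
python3 - <<'E'
from h import *
c=np.array([[80,142],[408,128],[412,445],[83,465]])/6+[115-.4,135-.4]
p=ray("top",c,.06);print(p[:,:2],p.mean(0),np.linalg.norm(np.diff(p,axis=0),axis=1))
s=telemetry.observe();R=Ro.from_euler('xyz',s['orientation'],degrees=True).as_matrix()
t=p.mean(0)-s['position'];print("tool",t@R)
E
```

```text
[[0.64956427 0.30255619]
 [0.65227681 0.15901933]
 [0.51465028 0.15591174]
 [0.50873677 0.29668408]] [0.58130703 0.22854284 0.06      ] [0.14356249 0.1376616  0.14089649]
tool [-0.23075722 -0.38862594  0.14042154]
```

```bash
python3 -m handwheel '0.04 -0.006 -0.01 0 0 0 0;0.04 -0.012 -0.02 0 0 0 0;0.04 -0.018 -0.03 0 0 0 0;0.04 -0.021 -0.036 0 0 0 0;0.04 -0.021 -0.036 0 0 0 0;0.04 -0.021 -0.036 0 0 0 0;0.04 -0.021 -0.036 0 0 0 0;0.04 -0.021 -0.036 0 0 0 0;0.04 -0.021 -0.036 0 0 0 0;0.04 -0.021 -0.036 0 0 0 0;0.04 -0.021 -0.036 0 0 0 0;0.04 -0.018 -0.03 0 0 0 0'
python3 -m handwheel '0.04 -0.005 -0.006 0 0 0 0;0.04 -0.002 -0.001 0 0 0 0;0.04 0 0 0 0 0 0;0.04 0 0 0 0 0 0'
python3 - <<'E'
from h import *
s=telemetry.observe();R=Ro.from_euler('xyz',s['orientation'],degrees=True).as_matrix()
print((np.array([.582,.224,.06])-s['position'])@R,s['contact_force'])
w=get_image("wrist")[...,::-1];sd=get_image("side")[...,::-1]
a=cv2.resize(sd[50:200,170:330],None,fx=2,fy=2);o=np.zeros((384,512+320,3),np.uint8);o[:,:512]=w;o[:300,512:]=a;cv2.imwrite("pics/c5.png",cv2.resize(o,(800,369)))
E
```

```text
t: 7.15
position: [0.5855, 0.219, 0.2009]
orientation: [-180.0, 0.1, -18.1]
contact_force: [-0.2, -0.2, -3.4]
gripper_width: 0.0484
gripper_force: 87.1
t: 7.55
position: [0.5834, 0.2222, 0.2012]
orientation: [179.9, -0.0, -18.4]
contact_force: [1.1, -1.0, -2.8]
gripper_width: 0.0482
gripper_force: 87.1
[-0.00197445 -0.00141256  0.14114863] [ 1.14563869 -1.02105611 -2.83665086]
```

View pics/c5.png

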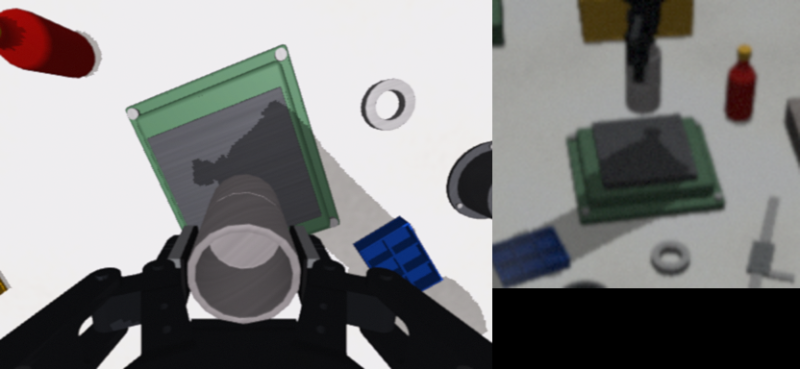

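The cup hangs upright over the plate, close to centred. Lowering: contact is expected at TCP z of about 0.115.

```bash
python3 -m handwheel '0.04 -0.001 -0.001 0.01 0 0 0;0.04 -0.001 0 0.02 0 0 0;0.04 0 0 0.02 0 0 0;0.04 0 0 0.015 0 0 0;0.04 0 0 0.01 0 0 0;0.04 0 0 0.005 0 0 0;0.04 0 0 0 0 0 0;0.04 0 0 0 0 0 0'
python3 -m handwheel '0.04 0 0 0.002 0 0 0;0.04 0 0 0.001 0 0 0;0.04 0 0 0.001 0 0 0;0.04 0 0 0 0 0 0;0.04 0 0 0 0 0 0'
```

```text
t: 8.45
position: [0.5818, 0.2259, 0.1219]
orientation: [-180.0, -0.0, -18.2]
contact_force: [-0.1, -0.3, -2.7]
gripper_width: 0.0481
gripper_force: 87.1
t: 8.95
position: [0.5814, 0.2258, 0.1174]
orientation: [-180.0, -0.0, -18.2]
contact_force: [-0.3, 0.3, -3.9]
gripper_width: 0.0481
gripper_force: 87.1
```

```bash
python3 -m handwheel '0.04 0 0 0.001 0 0 0;0.04 0 0 0.001 0 0 0;0.04 0 0 0 0 0 0;0.04 0 0 0 0 0 0'
python3 -m handwheel '0.04 0 0 0.001 0 0 0;0.04 0 0 0 0 0 0;0.04 0 0 0 0 0 0'
```

```text
t: 9.35
position: [0.5814, 0.2257, 0.1153]
orientation: [180.0, 0.0, -18.2]
contact_force: [-0.2, 0.4, -3.7]
gripper_width: 0.0481
gripper_force: 87.1
t: 9.65
position: [0.5816, 0.2258, 0.1147]
orientation: [-180.0, -0.0, -18.2]
contact_force: [-1.2, -1.4, 0.9]
gripper_width: 0.0484
gripper_force: 87.5
```

The force has risen from -3.7 to +0.9 N, so the cup is on the plate. Releasing.

```bash
python3 -m handwheel '0.04 0 0 0.0005 0 0 0;0.04 0 0 0 0 0 0;0.052 0 0 0 0 0 0;0.056 0 0 0 0 0 0;0.062 0 0 0 0 0 0;0.068 0 0 0 0 0 0;0.072 0 0 0 0 0 0;0.074 0 0 0 0 0 0;0.074 0 0 0 0 0 0'
python3 -m handwheel '0.075 0 0 -0.005 0 0 0;0.075 0 0 -0.015 0 0 0;0.075 0 0 -0.03 0 0 0;0.075 0 0 -0.03 0 0 0;0.075 0 0 -0.04 0 0 0;0.075 0 0 -0.03 0 0 0;0.075 0 0 0 0 0 0;0.075 0 0 0 0 0 0'
python3 - <<'E'
from h import *
s=telemetry.observe();np.save("s6.npy",s,allow_pickle=True)
w=get_image("wrist")[...,::-1];sd=get_image("side")[...,::-1];cv2.imwrite("pics/w6.png",w)
a=cv2.resize(sd[50:300,130:350],(300,341));o=np.zeros((341,455+300,3),np.uint8);o[:,:455]=cv2.resize(w,(455,341));o[:,455:]=a;cv2.imwrite("pics/c6.png",o)
E
```

```text
t: 10.55
position: [0.5814, 0.2258, 0.1138]
orientation: [-180.0, 0.0, -18.2]
contact_force: [0.6, -0.5, 0.1]
gripper_width: 0.0739
gripper_force: 0.0
t: 11.35
position: [0.5815, 0.2258, 0.2647]
orientation: [-179.9, -0.1, -18.2]
contact_force: [0.2, 0.3, 0.1]
gripper_width: 0.0752
gripper_force: 0.0
```

View pics/c6.png

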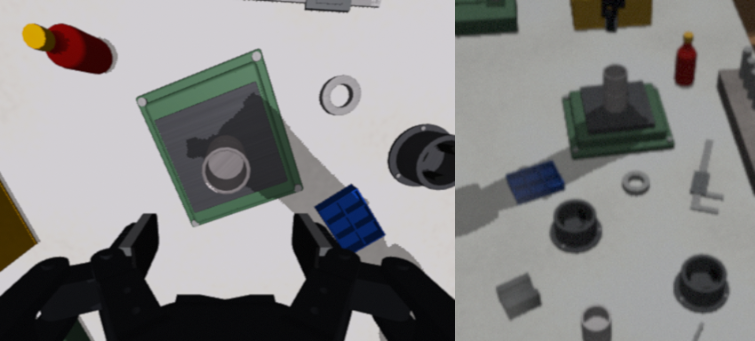

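The cup stands upright on the plate (rim at (226,170)), the spare is in place and the gripper is clear. One check of how well the cup is centred, using this view.

```bash
python3 - <<'E'
from h import *
s=np.load("s6.npy",allow_pickle=True).item();k=512/455
p=ray("wrist",np.array([[156,147],[254,84],[286,184],[192,208]])*k,.06,s);print(p[:,:2],p.mean(0))
print(ray("wrist",np.array([[226,170]])*k,.15,s))
w=cv2.imread("pics/w6.png");h=cv2.cvtColor(w,cv2.COLOR_BGR2HSV)
g=cv2.inRange(h,(40,40,30),(85,255,255));g=cv2.morphologyEx(g,cv2.MORPH_OPEN,np.ones((3,3)))
cs=max(cv2.findContours(g[:260],0,2)[0],key=cv2.contourArea);r=cv2.minAreaRect(cs);print(r,ray("wrist",[r[0]],.03,s))
E
```

```text
[[0.61637123 0.31121296]
 [0.65199119 0.16454029]
 [0.51201232 0.15960622]
 [0.51892241 0.29585977]] [0.57482429 0.23280481 0.06      ]
[[0.58021386 0.22522282 0.15      ]]
((252.31036376953125, 158.77584838867188), (165.08314514160156, 148.55624389648438), 68.19859313964844) [[0.59111095 0.22386315 0.03      ]]
```

```bash
python3 -c "
from rig import *
print(job_done())"
```

```text
the job is handed in; nothing more can be done
None
```

The job is handed in at about 11.5 s: the cup was twisted loose by about 31° and drawn straight out, and now stands upright within an estimated 1 cm of the plate's middle, with the spare cup still standing where it was and the gripper clear; no verdict came back.

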